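Push the emptied jar through the flap of the salon's empties bin

ROBOT

A 6-joint arm with a two-finger parallel gripper is mounted at the origin on the work surface. World frame = base frame: x ahead of the robot, y to its left, z up, the work surface at z = 0. Lengths are in mm, angles in rad, forces in N, time in s.
With the tool pointing down it reaches from about 350 to 875 mm from the base axis. Payload 4.2 kg.
Tool frame: the origin (TCP) lies midway between the tips of the shut fingers; the grasp point (between the pads) lies 19 mm behind it; y points along the fingers, x is the direction in which the jaws open and shut, and the axes are right-handed (so a half turn about y gives the same grasp; the last joint's range is limited). The gripper opens to 85 mm and grips with 20 to 120 N. Pads are 22 mm wide; open, the fingers measure 114 mm over their backs; the gripper's body (76 mm by 85 mm) begins 54 mm behind the grasp point. The pads swing forward as they close: fully open they stand 13 mm farther back than shut.
Start: joints at [1.584, 0.385, 0.008, 0, -1.194, -0.259], TCP at [152.051, 606.201, 231.312] pointing down, gripper open.
Joint ranges: [-3.14, 3.14], [-1.21, 2.06], [-1.07, 1.41], [-3.16, 2.05], [-2.99, -0.16], [-3.1, 3.1]. Speed limits (rad/s): [2.79, 2.79, 3.14, 3.14, 3.14, 3.14].

INTERFACE

Orientations are given as a unit quaternion [x, y, z, w].
In Python, from bench import read_state, get_image, job_done gives the robot as it stands.
- The arm moves only by the tool play_rows, never from a script. Its argument "series" is a list of rows, each a list of 7 numbers: the shift along the tool's x, y, z in m, then the turn, a rotation vector about the tool's x, y, z in rad, then the finger opening in m, from 0 to 0.0854. In form: [[x, y, z, wx, wy, wz, claw], ...]. A call has 1 to 10 rows; each row shifts and turns the pose as measured when the row begins, along the tool's axes as they then stand; what a row does not reach is not made up. A row lasts 1/10 s, in which the tool goes at most 50 mm and 8.59 degrees, less where a joint would pass 70% of its speed; a pose out of reach is approached as far as the arm can. A call with a gripper value outside its range is refused whole. The fingers move at their own pace and stop on an object; the grip force is fixed at half the most. Time passes only in rows, so rows that do not move let the fingers close. It gives the time, the measured TCP pose, the force and the opening at its end, in the units of the state.
- read_state(): the state, without advancing time (a new reading comes with each control period).
- get_image(name): name is "scene" or "top"; returns a dict with "color" (480x640x3 uint8, red, green, blue), "intrinsics" (3x3 intrinsics, pixels), "origin" and "orientation" of the camera in the world. Camera axes: x right, y down, z forward; pixel columns grow to the right and rows downward; lengths in mm; the calibration is good to about 2 mm. A picture is of the moment at which its call begins. There is no depth.
- job_done(): hands the job in, once; it reports no verdict.
The state is a dict: "clock": time; "joints": joint angles; "joint_vel": joint speeds; "joint_efforts": joint torques, N m; "position": TCP position; "ee_rot": TCP orientation; "contact_force": force on the tool from outside, world axes, zero at the start; "wrist_torque": the same for the moment, N m; "gripper_width": finger opening in mm.
Only numpy, scipy, OpenCV 4.12 (cv2) and the standard library are available. Lean on these libraries where they do the work, as an engineer would, in place of code of your own. Each camera call takes 0.05 s, during which the arm holds its last target. There are 200 camera calls.

TASK

Pick up the emptied treatment jar, the one without a lid, and push it down through the sprung flap in the top of the empties bin, keeping hold of it until the whole jar is below the bin's lid. Then let it go and draw back so that the flap springs shut behind it. Leave the lidded jar standing where it is.

Things in the scene. Friction and masses are not known exactly. Their poses are not given: they have to be found in the camera images.
- empty_jar: Emptied jar, no lid: open, hollow white opal-glass pot, upright, mouth up. Straight round wall 56 mm outside diameter, 66 mm tall, wall 4 mm, 0.13 to 0.22 kg. Origin: centre of its underside, z up its axis. Starts on the work surface at one of three spots.
- full_jar: Full jar, which stays: same white 56 mm round body, but closed by a ribbed white screw lid 60 mm across, 72 mm tall in all. Origin: centre of its underside, z up. At another of the three spots; the third has a flat metal tin (71 mm wide, 36 mm tall).
- bin: Empties bin: fixed closed metal box 200 x 200 mm, 190 mm tall, turned up to 0.45 rad. Origin: centre of its underside, z up. In the middle of its 6 mm lid is an opening, 90 mm along the bin's x by 150 mm along its y, filled by a dark flap level with the lid. The flap hinges on the opening's +x edge (x = 45 mm, steel hinge strip); its free -x edge swings down inside. Inner floor 4 mm up, walls 4 mm.
- flap (a joint): Angle of the bin's flap, rad: 0 shut and level, growing as its free edge is pushed down, at most 1.45. It reaches 88 mm from the hinge. A spring shuts it by itself: about 0.6 N at the free edge starts it, 1 N holds it wide open. It leans on what stands in the opening; the jar drops clear once its top is about 20 mm below the lid.
Mind the look-alikes: they are no part of the job. What is shaped like the full_jar but orange or yellow is not meant. What is shaped like the empty_jar but orange is not meant.

How it is judged:
By the outcome, as a careful person would: the job done as asked, in the order asked, and still so for the second after the job is handed in, with the robot touching nothing.
It also fails if it takes over 35 s, if anything falls off the work surface, if the arm or the gripper's body presses on something with over 40 N, if the wrist force passes 120 N, or if a joint passes its speed limit or range.

## Working session

There is one attempt and no reset: what is moved stays moved. The work goes in short steps, Python scripts to look and compute and a tool call to move; the robot and the scene stay as the last step left them, time stands still between calls to the robot, and variables do not carry over. Pictures are saved under pics/ and viewed, about 8 in all and at most 12, crops included, and the job is handed in when it is done.

Besides the shell and the picture viewer there is one more tool, called after "Call:" as name(argument=value, ...) on one line, values as JSON. play_rows: Moves the arm, as the interface text tells. Its arguments: {"type":"object","properties":{"series":{"type":"array","items":{"type":"array","items":{"type":"number"}}}},"required":["series"]}

```bash
mkdir -p pics; cat > h.py <<'E'
import numpy as np, cv2, json
from scipy.spatial.transform import Rotation as R
from bench import read_state, get_image, job_done
def ray(im,u,v):
    d=np.linalg.inv(im["intrinsics"])@np.array([u,v,1.0])
    return np.array(im["origin"],float), R.from_quat(im["orientation"]).as_matrix()@d
def onz(im,u,v,z):
    o,d=ray(im,u,v); return o+d*(z-o[2])/d[2]
def proj(im,p):
    c=R.from_quat(im["orientation"]).as_matrix().T@(np.array(p,float)-np.array(im["origin"]))
    q=np.array(im["intrinsics"])@c; return q[:2]/q[2]
def save(n,c): cv2.imwrite("pics/"+n+".png",c[:,:,::-1])
E
python3 - <<'E'
from h import *
for n in("top","scene"):
    im=get_image(n); save(n+"0",im["color"]); print(n,im["origin"],im["orientation"],np.array(im["intrinsics"]).tolist())
    np.save(n+"0.npy",im,allow_pickle=True)
print(read_state())
E
```

```text
top [ 386.02705737   94.28221943 1431.95158593] [-0.70039156  0.71154156 -0.04106703  0.03838961] [[575.6783738639028, 0.0, 318.73428206908744], [0.0, 575.6783738639028, 246.66050867136332], [0.0, 0.0, 1.0]]
scene [1122.48112273  409.68183958  800.42051294] [ 0.47904643  0.78840565 -0.33502539 -0.19154384] [[433.5751384907683, 0.0, 318.2420631552648], [0.0, 433.5751384907683, 236.7758107393344], [0.0, 0.0, 1.0]]
{'clock': 0.1, 'joints': array([ 1.58360437e+00,  3.85464923e-01,  6.78619813e-03, -4.29253511e-04,
       -1.19399570e+00, -2.58569249e-01]), 'joint_vel': array([-0.00042646, -0.00201253,  0.00351256,  0.00275302, -0.0004986 ,
        0.00051431]), 'joint_efforts': array([-9.36837896e-04, -3.93316877e+01,  1.88931173e+01,  4.19808403e+00,
       -2.54487481e-03,  4.10340007e-06]), 'position': array([151.93568015, 605.72503458, 230.34999675]), 'ee_rot': array([ 0.43541373, -0.55710642,  0.55799319, -0.43438569]), 'contact_force': array([-0.67750584, -0.57633991, -0.6579131 ]), 'wrist_torque': array([-0.00151013,  0.06023486, -0.0053239 ]), 'gripper_width': 85.42598673658735}
```

View pics/top0.png

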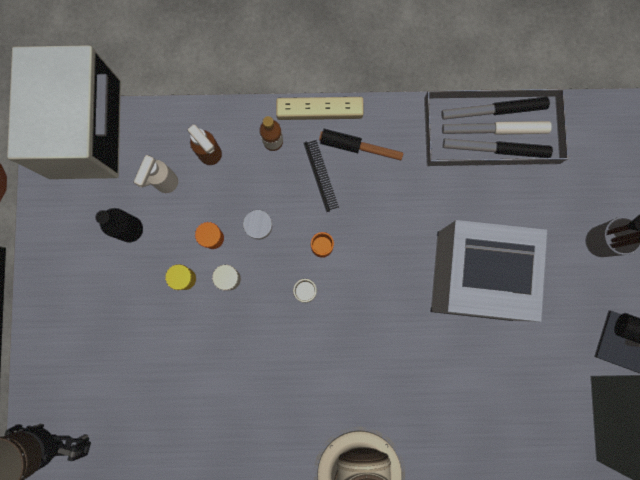

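View pics/scene0.png

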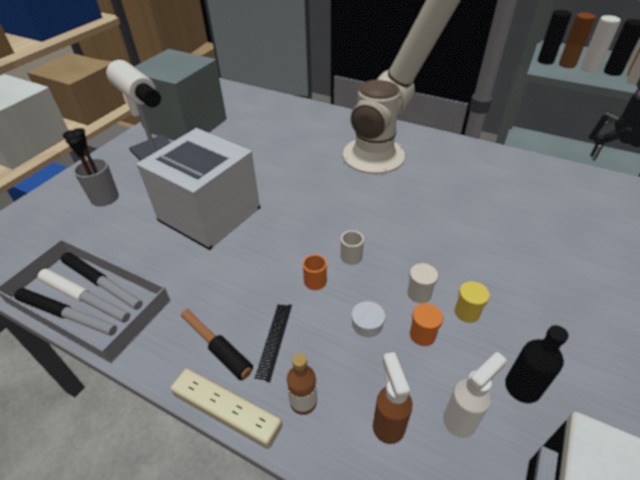

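The open white pot is at top (305,291) / scene (352,246). The white lidded jar is at top (225,278) / scene (423,283), and the tin at (258,224). The orange open pot at (322,245) and the orange and yellow lidded jars are decoys. The bin's flap is at about (498,266), with its hinge strip on the side away from the robot. Next I'll measure these and confirm the pot in an enlarged crop.

```bash
cat > m.py <<'E'
from h import *
t=np.load("top0.npy",allow_pickle=True).item(); s=np.load("scene0.npy",allow_pickle=True).item()
c=t["color"]; 
def blobs(im,box,lo_v,smax):
    x0,y0,x1,y1=box; hsv=cv2.cvtColor(im["color"],cv2.COLOR_RGB2HSV)
    m=((hsv[...,2]>lo_v)&((hsv[...,1]<smax)|(hsv[...,0]<35)&(hsv[...,1]<90))).astype(np.uint8)*255
    b=np.zeros_like(m); b[y0:y1,x0:x1]=m[y0:y1,x0:x1]
    cs,_=cv2.findContours(b,cv2.RETR_EXTERNAL,cv2.CHAIN_APPROX_NONE)
    return [k for k in cs if cv2.contourArea(k)>60]
hsv=cv2.cvtColor(c,cv2.COLOR_RGB2HSV)
print("hsv table",hsv[330,300],"rim",hsv[280,305],hsv[291,305],hsv[291,294], "lid",hsv[225+50,225])
for nm,box,z in(("empty",(285,272,325,310),66),("full",(208,260,245,297),72)):
    for k in blobs(t,box,150,25):
        (u,v),r=cv2.minEnclosingCircle(k); p=onz(t,u,v,z); q=onz(t,u+r,v,z)
        print(nm,(u,v,r),p.round(1),"diam",2*np.linalg.norm(q-p), "scene px",proj(s,p).round(1), "scene base",proj(s,[p[0],p[1],0]).round(1), "ell",cv2.fitEllipse(k))
# bin lid: bright low saturation polygon
x0,y0,x1,y1=425,210,560,330
g=cv2.cvtColor(c,cv2.COLOR_RGB2GRAY)
m=np.zeros_like(g); m[y0:y1,x0:x1]=(g[y0:y1,x0:x1]>140)*255
k=max(cv2.findContours(m,cv2.RETR_EXTERNAL,cv2.CHAIN_APPROX_NONE)[0],key=cv2.contourArea)
rl=cv2.minAreaRect(k); P=np.array([onz(t,*p,190) for p in cv2.boxPoints(rl)])
print("lid",P.round(1).tolist(),"c",P.mean(0).round(1),"edges",np.linalg.norm(np.diff(P,axis=0),axis=1))
m2=np.zeros_like(g); m2[y0+20:y1-15,455:540]=(g[y0+20:y1-15,455:540]<90)*255
k=max(cv2.findContours(m2,cv2.RETR_EXTERNAL,cv2.CHAIN_APPROX_NONE)[0],key=cv2.contourArea)
rf=cv2.minAreaRect(k); P=np.array([onz(t,*p,190) for p in cv2.boxPoints(rf)])
print("flap",P.round(1).tolist(),"c",P.mean(0).round(1),"edges",np.linalg.norm(np.diff(P,axis=0),axis=1))
a=cv2.resize(c[215:335,265:345],None,fx=5,fy=5,interpolation=cv2.INTER_CUBIC)
b=cv2.resize(c[210:330,430:555],None,fx=3,fy=3,interpolation=cv2.INTER_CUBIC)
d=np.zeros((600,780,3),np.uint8); d[:,:400]=a; d[:360,403:778]=b
sc=cv2.resize(s["color"][225:285,330:392],None,fx=4,fy=4,interpolation=cv2.INTER_CUBIC); d[360:600,405:405+248]=sc[:240]
save("crop0",d)
E
python3 m.py
```

```text
hsv table [117  19 121] rim [ 16  31 124] [ 30   6 185] [ 23  21 157] lid [ 34  19 185]
empty (304.5551452636719, 289.95587158203125, 11.602317810058594) [437.6 123.1  66. ] diam 54.9384160476789 scene px [351.9 237.9] scene base [351.  256.5] ell ((304.6060791015625, 290.3316955566406), (21.32860565185547, 21.796934127807617), 5.027345180511475)
full (224.54209899902344, 276.85089111328125, 12.594745635986328) [471.2 311.5  72. ] diam 59.479869310791756 scene px [423.8 272.8] scene base [419.1 293.2] ell ((224.5791015625, 276.8254089355469), (23.82474136352539, 24.103464126586914), 44.46767807006836)
lid [[378.6, -186.4, 190.0], [579.8, -211.1, 190.0], [560.2, -411.9, 190.0], [359.6, -383.7, 190.0]] c [ 469.6 -298.3  190. ] edges [202.71858545 201.81998308 202.6433517 ]
flap [[434.5, -217.3, 190.0], [520.0, -230.1, 190.0], [501.8, -379.3, 190.0], [416.6, -365.4, 190.0]] c [ 468.2 -298.   190. ] edges [ 86.46529201 150.28578779  86.41213459]
```

View pics/crop0.png

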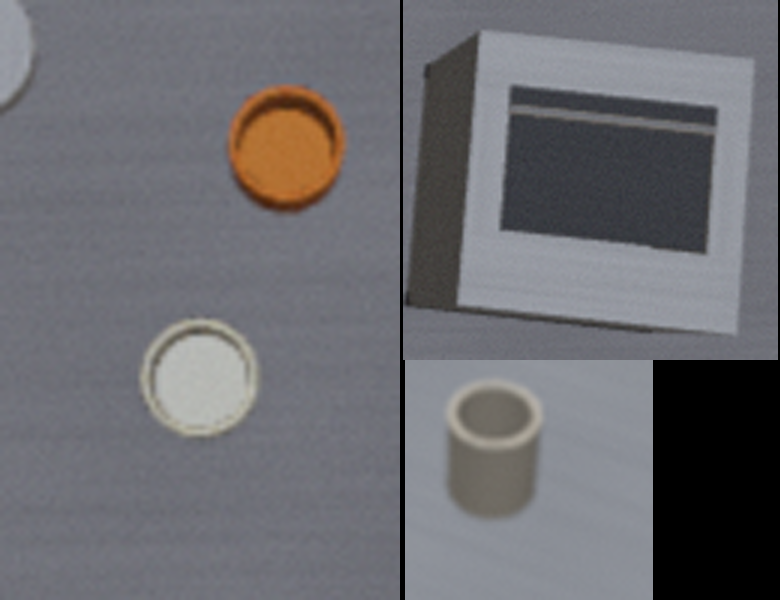

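The crop confirms it: the white pot at (305,291) is open and hollow, with a 55 mm rim diameter, and sits at (437.5,123). The rim projects to within 1 px of where it appears in the scene view. The light hinge strip is on the bin's far (+x) side, yaw is about -0.12, and the bin centre is at (469,-298). Its lid and flap measure 202 and 86x150 mm, as expected.

```bash
cat >> h.py <<'E'
def go(pos,yaw=None,n=10):
    """tool-frame shift (mm) + turn to pos, tool y down, tool x along bin y (yaw: angle of tool x in world, nearest half turn)"""
    st=read_state(); M=R.from_quat(st["ee_rot"]); m=M.as_matrix()
    ax=np.arctan2(m[1,0],m[0,0])
    print("clock",st["clock"],"pos",st["position"].round(1),"tool x yaw",ax.round(3),"down axis",m[:,1].round(3),"F",st["contact_force"].round(1),"w",round(st["gripper_width"],1),"j",st["joints"].round(2))
    if yaw is None: T=M
    else:
        x=np.array([np.cos(yaw),np.sin(yaw),0]); 
        if x@m[:,0]<0:x=-x
        y=np.array([0,0,-1.]); T=R.from_matrix(np.c_[x,y,np.cross(x,y)])
    rv=(M.inv()*T).as_rotvec()
    print("turn (tool)",rv.round(3),"world shift",(np.array(pos)-st["position"]).round(1))
    print("shift if translated before turning",(m.T@(np.array(pos)-st["position"])).round(1),"after turning",(T.as_matrix().T@(np.array(pos)-st["position"])).round(1))
E
python3 - <<'E'
from h import *
go([437.5,123,200],np.pi/2-0.12)
s=np.load("scene0.npy",allow_pickle=True).item()
Rz=R.from_euler('z',-0.12).as_matrix()
for x,y in((100,100),(100,-100),(-100,-100),(-100,100),(45,75),(45,-75),(-45,-75),(-45,75)): print((x,y),proj(s,Rz@[x,y,0]+[469,-298,190]).round(0))
E
```

```text
clock 0.1 pos [151.9 605.7 230.3] tool x yaw -1.817 down axis [-0.    -0.002 -1.   ] F [-0.7 -0.6 -0.7] w 85.4 j [ 1.58  0.39  0.01 -0.   -1.19 -0.26]
turn (tool) [ 0.    -0.126  0.002] world shift [ 285.6 -482.7  -30.3]
shift if translated before turning [398.6  31.2 394.5] after turning [445.1  30.3 341.3]
(100, 100) [193. 192.]
(100, -100) [136. 164.]
(-100, -100) [196. 128.]
(-100, 100) [251. 150.]
(45, 75) [203. 176.]
(45, -75) [160. 156.]
(-45, -75) [187. 140.]
(-45, 75) [229. 158.]
```

Call:
play_rows(series=[[0, 0, 0, 0, -0.126, 0, 0.085], [0.035, 0, 0.027, 0, 0, 0, 0.085], [0.035, 0, 0.027, 0, 0, 0, 0.085], [0.035, 0, 0.027, 0, 0, 0, 0.085], [0.035, 0, 0.027, 0, 0, 0, 0.085], [0.035, 0, 0.027, 0, 0, 0, 0.085], [0.035, 0, 0.027, 0, 0, 0, 0.085], [0.035, 0, 0.027, 0, 0, 0, 0.085], [0.035, 0, 0.027, 0, 0, 0, 0.085], [0.035, 0, 0.027, 0, 0, 0, 0.085]])

```text
clock: 1.1
position: [360.3, 254.3, 226.1]
ee_rot: [0.476, -0.524, 0.528, -0.47]
contact_force: [1.0, 0.7, 0.3]
gripper_width: 85.1
```

```bash
python3 -c "
from h import *
go([437.5,123,150],np.pi/2-0.12)"
```

```text
clock 1.1 pos [360.3 254.3 226.1] tool x yaw -1.676 down axis [-0.003 -0.011 -1.   ] F [1.  0.7 0.3] w 85.1 j [ 0.99  0.08 -0.42  0.   -1.09  0.48]
turn (tool) [0.002 0.015 0.011] world shift [  77.2 -131.3  -76.1]
shift if translated before turning [121.6  77.3  90.7] after turning [121.1  76.1  92.3]
```

Call:
play_rows(series=[[0.03, 0.01, 0.022, 0, 0.015, 0.011, 0.085], [0.03, 0.01, 0.022, 0, 0, 0, 0.085], [0.03, 0.02, 0.022, 0, 0, 0, 0.085], [0.025, 0.03, 0.018, 0, 0, 0, 0.085], [0, 0, 0, 0, 0, 0, 0.085]])

```text
clock: 1.6
position: [432.8, 121.1, 154.3]
ee_rot: [-0.467, 0.532, -0.53, 0.468]
contact_force: [0.2, -0.2, -0.4]
gripper_width: 85.1
```

```bash
python3 -c "
from h import *
go([437.5,123,33],np.pi/2-0.12)
im=get_image('top');g=get_image('scene'); d=np.zeros((480,780,3),np.uint8)
d[:,:480]=cv2.resize(im['color'][220:340,245:365],None,fx=4,fy=4); d[:300,480:]=cv2.resize(g['color'][185:285,300:400],None,fx=3,fy=3); save('pre',d)"
```

```text
clock 1.6 pos [432.8 121.1 154.3] tool x yaw -1.698 down axis [-0.001  0.003 -1.   ] F [ 0.2 -0.2 -0.4] w 85.1 j [ 0.63  0.16 -0.52 -0.   -0.89  0.81]
turn (tool) [ 0.001 -0.007 -0.003] world shift [   4.7    1.9 -121.3]
shift if translated before turning [ -2.2 121.3   4.5] after turning [ -2.5 121.3   4.4]
```

View pics/pre.png

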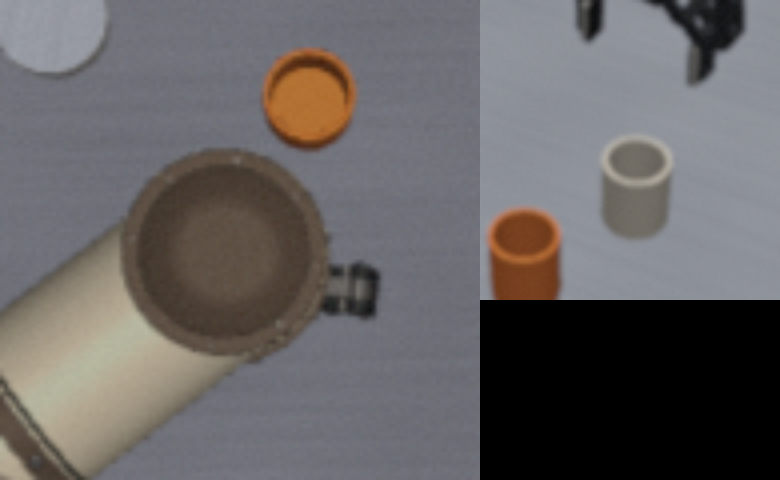

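The jaws straddle the jar: the tips are at crop (587,35) and (697,75), with the rim at (637,160) below their midpoint. I'll correct the few-mm offset and lower.

Call:
play_rows(series=[[-0.0025, 0.01, 0.0045, 0, -0.007, 0, 0.085], [0, 0.03, 0, 0, 0, 0, 0.085], [0, 0.03, 0, 0, 0, 0, 0.085], [0, 0.025, 0, 0, 0, 0, 0.085], [0, 0.015, 0, 0, 0, 0, 0.085], [0, 0, 0, 0, 0, 0, 0.085]])

```text
clock: 2.3
position: [445.5, 137.2, 48.3]
ee_rot: [0.465, -0.524, 0.526, -0.483]
contact_force: [-0.1, 0.0, 0.4]
gripper_width: 85.1
```

```bash
python3 -c "
from h import *
go([437.5,123,33],np.pi/2-0.12)"
```

```text
clock 2.3 pos [445.5 137.2  48.3] tool x yaw -1.673 down axis [ 0.021  0.016 -1.   ] F [-0.1  0.   0.4] w 85.1 j [ 0.65  0.34 -0.62 -0.   -0.58  0.82]
turn (tool) [-0.019  0.018 -0.018] world shift [ -8.  -14.2 -15.3]
shift if translated before turning [15.2 14.9 -6.8] after turning [15.  15.3 -6.3]
```

Call:
play_rows(series=[[0.008, -0.01, -0.003, -0.019, 0.018, -0.018, 0.085], [0.007, 0, -0.003, 0, 0, 0, 0.085], [0, 0, 0, 0, 0, 0, 0.085], [0, 0, 0, 0, 0, 0, 0.085]])

```text
clock: 2.7
position: [439.0, 126.4, 60.3]
ee_rot: [0.469, -0.527, 0.528, -0.473]
contact_force: [-0.4, 0.0, 0.1]
gripper_width: 85.0
```

```bash
python3 -c "
from h import *
go([437.5,123,33],np.pi/2-0.12)"
```

```text
clock 2.7 pos [439.  126.4  60.3] tool x yaw -1.684 down axis [ 0.005  0.003 -1.   ] F [-0.4  0.   0.1] w 85.0 j [ 0.64  0.32 -0.62  0.   -0.63  0.82]
turn (tool) [-0.004  0.006 -0.004] world shift [ -1.5  -3.4 -27.3]
shift if translated before turning [ 3.6 27.3 -1.2] after turning [ 3.5 27.3 -1.1]
```

```bash
python3 -c "
from h import *
s=np.load('scene0.npy',allow_pickle=True).item(); g=get_image('scene')
a,b=[cv2.GaussianBlur(i['color'],(0,0),1)[244:270,335:370] for i in (s,g)]
print('diff lower jar',np.abs(a.astype(int)-b).mean(), np.abs(a.astype(int)-b).max())
T=s['color'][244:266,338:366]; r=cv2.matchTemplate(g['color'][234:280,325:380],T,cv2.TM_CCOEFF_NORMED); print(cv2.minMaxLoc(r))"
```

```text
diff lower jar 1.16996336996337 66
(-0.37455955147743225, 0.9980939626693726, (0, 24), (13, 10))
```

The jar has not moved (template match at the same pixel). I'll go down in gentler steps.

Call:
play_rows(series=[[0.0035, 0.005, -0.001, -0.004, 0.006, -0.004, 0.085], [0, 0.01, 0, 0, 0, 0, 0.085], [0, 0.01, 0, 0, 0, 0, 0.085], [0, 0, 0, 0, 0, 0, 0.085], [0, 0, 0, 0, 0, 0, 0.085]])

```text
clock: 3.25
position: [437.0, 122.5, 32.5]
ee_rot: [-0.47, 0.529, -0.529, 0.469]
contact_force: [-0.4, -0.9, -0.1]
gripper_width: 85.1
```

```bash
python3 -c "
from h import *
go([437.5,123,33],np.pi/2-0.12)"
```

```text
clock 3.25 pos [437.  122.5  32.5] tool x yaw -1.691 down axis [-0.001 -0.001 -1.   ] F [-0.4 -0.9 -0.1] w 85.1 j [ 0.63  0.37 -0.65  0.   -0.56  0.82]
turn (tool) [ 0.001 -0.     0.001] world shift [0.5 0.5 0.5]
shift if translated before turning [-0.5 -0.5  0.4] after turning [-0.5 -0.5  0.4]
```

Call:
play_rows(series=[[0, 0, 0, 0, 0, 0, 0.03], [0, 0, 0, 0, 0, 0, 0.03], [0, 0, 0, 0, 0, 0, 0.03], [0, 0, 0, 0, 0, 0, 0.03], [0, 0, 0, 0, 0, 0, 0.03], [0, 0, 0, 0, 0, 0, 0.03]])

```text
clock: 3.85
position: [437.1, 122.6, 32.7]
ee_rot: [-0.469, 0.529, -0.529, 0.469]
contact_force: [0.4, 0.7, -0.9]
gripper_width: 53.6
```

```bash
python3 -c "
from h import *
go([437.5,123,33],np.pi/2-0.12)"
```

```text
clock 3.85 pos [437.1 122.6  32.7] tool x yaw -1.691 down axis [-0.001 -0.    -1.   ] F [ 0.4  0.7 -0.9] w 53.6 j [ 0.63  0.37 -0.65 -0.   -0.56  0.82]
turn (tool) [ 0.001 -0.     0.001] world shift [0.4 0.4 0.3]
shift if translated before turning [-0.4 -0.3  0.3] after turning [-0.4 -0.3  0.3]
```

Call:
play_rows(series=[[0, -0.01, 0, 0, 0, 0, 0.03], [0, -0.02, 0, 0, 0, 0, 0.03], [0, -0.03, 0, 0, 0, 0, 0.03], [0, -0.03, 0, 0, 0, 0, 0.03], [0, -0.03, 0, 0, 0, 0, 0.03], [0, -0.03, 0, 0, 0, 0, 0.03], [0, -0.03, 0, 0, 0, 0, 0.03], [0, -0.03, 0, 0, 0, 0, 0.03], [0, -0.03, 0, 0, 0, 0, 0.03], [0, 0, 0, 0, 0, 0, 0.03]])

```text
clock: 4.85
position: [434.1, 120.4, 286.7]
ee_rot: [-0.47, 0.53, -0.529, 0.468]
contact_force: [0.7, 0.3, -1.3]
gripper_width: 54.0
```

```bash
python3 -c "
from h import *
B=R.from_euler('z',-0.12).as_matrix()@[-8,0,0]+[469,-298,0]; print(B)
go([B[0],B[1],300],np.pi/2-0.12)
g=get_image('scene'); np.save('lift.npy',g,allow_pickle=True)
d=np.zeros((600,760,3),np.uint8); d[:,:450]=cv2.resize(g['color'][110:310,280:430],None,fx=3,fy=3)
d[:300,450:]=cv2.resize(g['color'][120:245,130:260],(310,300)); save('lift',d)"
```

```text
[ 461.05753091 -297.04230234    0.        ]
clock 4.85 pos [434.1 120.4 286.7] tool x yaw -1.692 down axis [-0.003 -0.001 -1.   ] F [ 0.7  0.3 -1.3] w 54.0 j [ 0.63  0.04 -0.3  -0.   -1.23  0.82]
turn (tool) [ 0.003 -0.002  0.002] world shift [  27.  -417.4   13.3]
shift if translated before turning [411.1 -12.9  77.4] after turning [411.2 -13.3  76.8]
```

View pics/lift.png

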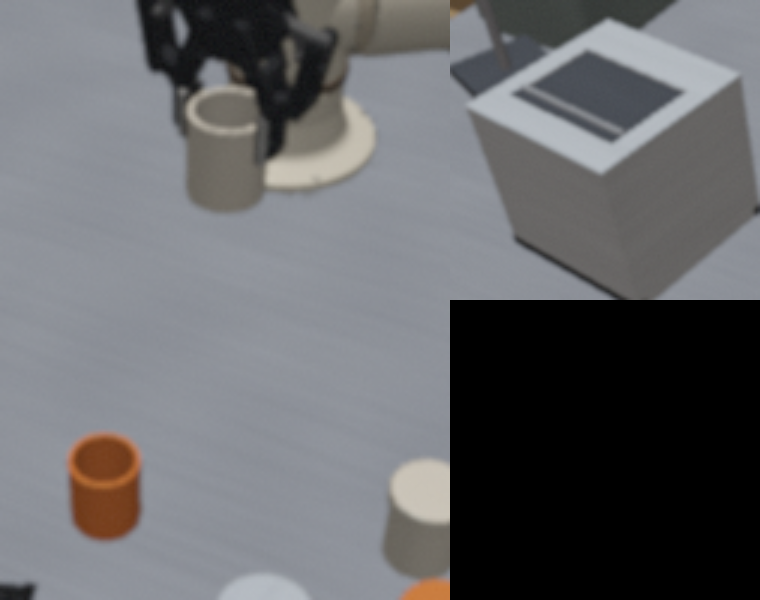

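Scene view: the jar hangs upright in the fingers, its place on the table is empty, and the full jar is still standing. The lid corners match prediction to within 2 px. The hinge strip and flap edges need a closer check, so I'll take a profile across the bin's x in both views.

```bash
python3 -c "
from h import *
t=np.load('top0.npy',allow_pickle=True).item(); s=np.load('lift.npy',allow_pickle=True).item()
Rz=R.from_euler('z',-0.12).as_matrix()
def prof(im,pts):
    uv=np.array([proj(im,Rz@[*p,0]+[469,-298,190]) for p in pts],np.float32); g=cv2.cvtColor(im['color'],cv2.COLOR_RGB2GRAY)
    return cv2.remap(g,uv[:,:1],uv[:,1:],cv2.INTER_LINEAR)[:,0]
for y in(-40,0,40):
  X=list(range(-60,75,3))
  print('x',y); a=prof(t,[(x,y) for x in X]);b=prof(s,[(x,y) for x in X]); print(' '.join(f'{x}:{i}/{j}' for x,i,j in zip(X,a,b)))
Y=list(range(-90,93,6)); a=prof(t,[(-10,y) for y in Y]);b=prof(s,[(-10,y) for y in Y]); print('y',' '.join(f'{x}:{i}/{j}' for x,i,j in zip(Y,a,b)))
"
```

```text
x -40
-60:151/186 -57:155/186 -54:156/186 -51:151/183 -48:147/175 -45:118/152 -42:61/123 -39:60/95 -36:59/80 -33:57/77 -30:62/78 -27:59/78 -24:58/79 -21:58/78 -18:58/78 -15:63/80 -12:60/79 -9:57/79 -6:63/80 -3:60/80 0:62/79 3:59/80 6:61/80 9:60/80 12:61/80 15:60/79 18:59/80 21:59/78 24:60/79 27:60/78 30:59/78 33:59/78 36:59/90 39:63/114 42:80/131 45:113/126 48:107/105 51:63/86 54:59/77 57:60/85 60:65/118 63:120/160 66:153/178 69:150/183 72:150/183
x 0
-60:152/186 -57:154/186 -54:155/186 -51:151/185 -48:150/176 -45:144/153 -42:92/120 -39:59/92 -36:57/77 -33:60/76 -30:61/77 -27:58/77 -24:59/77 -21:61/77 -18:62/78 -15:59/77 -12:58/79 -9:59/79 -6:60/79 -3:61/80 0:62/80 3:61/79 6:58/79 9:58/78 12:59/77 15:61/78 18:58/78 21:59/79 24:62/79 27:61/79 30:59/78 33:59/78 36:63/88 39:63/112 42:79/135 45:111/128 48:105/107 51:64/86 54:59/79 57:59/86 60:67/124 63:123/160 66:154/180 69:149/184 72:149/184
x 40
-60:153/187 -57:155/186 -54:156/187 -51:153/184 -48:151/173 -45:146/153 -42:96/120 -39:59/93 -36:57/79 -33:60/77 -30:60/78 -27:60/78 -24:59/78 -21:60/76 -18:59/78 -15:56/78 -12:61/78 -9:59/78 -6:58/79 -3:60/78 0:60/80 3:59/79 6:61/79 9:62/79 12:57/79 15:62/79 18:60/77 21:59/77 24:61/77 27:58/78 30:61/78 33:62/79 36:60/85 39:62/107 42:77/127 45:113/130 48:109/109 51:65/88 54:59/78 57:61/84 60:63/111 63:113/153 66:152/177 69:151/185 72:152/184
y -90:152/185 -84:150/184 -78:151/171 -72:66/126 -66:58/83 -60:62/79 -54:60/79 -48:61/79 -42:57/79 -36:62/79 -30:58/80 -24:60/79 -18:62/78 -12:62/78 -6:60/78 0:60/79 6:61/78 12:59/78 18:60/77 24:61/77 30:59/77 36:59/79 42:59/78 48:57/78 54:61/78 60:62/78 66:63/78 72:62/111 78:153/171 84:153/185 90:150/185
```

The hinge strip sits at bin x≈45-46, the free edge at about -44, and y spans ±75, so the bin pose holds to about 1-2 mm. The dark trim beyond 50 is just a band on the lid. I'll push with the jar centre at bin x≈-7, at world (462,-297).

Call:
play_rows(series=[[0.02, -0.005, 0.004, 0, 0, 0, 0.03], [0.035, -0.002, 0.0065, 0, 0, 0, 0.03], [0.04, -0.002, 0.0075, 0, 0, 0, 0.03], [0.04, -0.002, 0.0075, 0, 0, 0, 0.03], [0.04, -0.002, 0.0075, 0, 0, 0, 0.03], [0.04, 0, 0.0075, 0, 0, 0, 0.03], [0.04, 0, 0.0075, 0, 0, 0, 0.03], [0.04, 0, 0.0075, 0, 0, 0, 0.03], [0.04, 0, 0.0075, 0, 0, 0, 0.03], [0.02, 0, 0.004, 0, 0, 0, 0.03]])

```text
clock: 5.9
position: [446.8, -250.8, 285.3]
ee_rot: [-0.478, 0.537, -0.519, 0.462]
contact_force: [0.6, 1.0, -1.9]
gripper_width: 53.6
```

```bash
python3 -c "
from h import *
go([462,-297,270],np.pi/2-0.12)"
```

```text
clock 5.9 pos [ 446.8 -250.8  285.3] tool x yaw -1.687 down axis [-0.034  0.003 -0.999] F [ 0.6  1.  -1.9] w 53.6 j [-0.19  0.17 -0.15  0.   -1.28  1.65]
turn (tool) [0.034 0.004 0.001] world shift [ 15.2 -46.2 -15.3]
shift if translated before turning [44.1 14.7 20.9] after turning [44.  15.3 20.6]
```

Call:
play_rows(series=[[0.014, 0, 0.007, 0.034, 0.004, 0, 0.03], [0.014, 0, 0.007, 0, 0, 0, 0.03], [0.01, 0, 0.006, 0, 0, 0, 0.03], [0, 0, 0, 0, 0, 0, 0.03], [0, 0, 0, 0, 0, 0, 0.03]])

```text
clock: 6.4
position: [459.4, -294.1, 278.4]
ee_rot: [-0.47, 0.535, -0.526, 0.465]
contact_force: [0.2, 0.0, -2.7]
gripper_width: 53.4
```

```bash
python3 -c "
from h import *
go([462,-297,240],np.pi/2-0.12)"
```

```text
clock 6.4 pos [ 459.4 -294.1  278.4] tool x yaw -1.696 down axis [-0.013  0.005 -1.   ] F [ 0.2  0.  -2.7] w 53.4 j [-0.27  0.23 -0.1  -0.   -1.26  1.72]
turn (tool) [ 0.013 -0.006 -0.003] world shift [  2.6  -2.9 -38.4]
shift if translated before turning [ 2.6 38.4  3.4] after turning [ 2.5 38.4  2.9]
```

Call:
play_rows(series=[[0.0025, 0.005, 0.003, 0.013, -0.006, -0.003, 0.03], [0, 0.01, 0, 0, 0, 0, 0.03], [0, 0.01, 0, 0, 0, 0, 0.03], [0, 0, 0, 0, 0, 0, 0.03], [0, 0, 0, 0, 0, 0, 0.03]])

```text
clock: 6.9
position: [462.0, -294.5, 250.7]
ee_rot: [-0.47, 0.528, -0.528, 0.47]
contact_force: [0.1, -0.4, -0.8]
gripper_width: 53.7
```

```bash
python3 -c "
from h import *
go([462,-297,210],np.pi/2-0.12)
g=get_image('scene'); st=read_state(); z=st['position'][2]
print('jar rim exp',proj(g,[462,-297,z+33]),'bottom',proj(g,[462,-297,z-33]))
save('over',cv2.resize(g['color'][60:210,100:290],None,fx=4,fy=4))"
```

```text
clock 6.9 pos [ 462.  -294.5  250.7] tool x yaw -1.686 down axis [-0.001  0.001 -1.   ] F [ 0.1 -0.4 -0.8] w 53.7 j [-0.27  0.24 -0.15 -0.   -1.18  1.73]
turn (tool) [ 0.001  0.005 -0.001] world shift [  0.   -2.5 -40.7]
shift if translated before turning [ 2.5 40.7  0.4] after turning [ 2.5 40.7  0.3]
jar rim exp [187.9868241  121.79631559] bottom [194.16776232 145.93963575]
```

View pics/over.png

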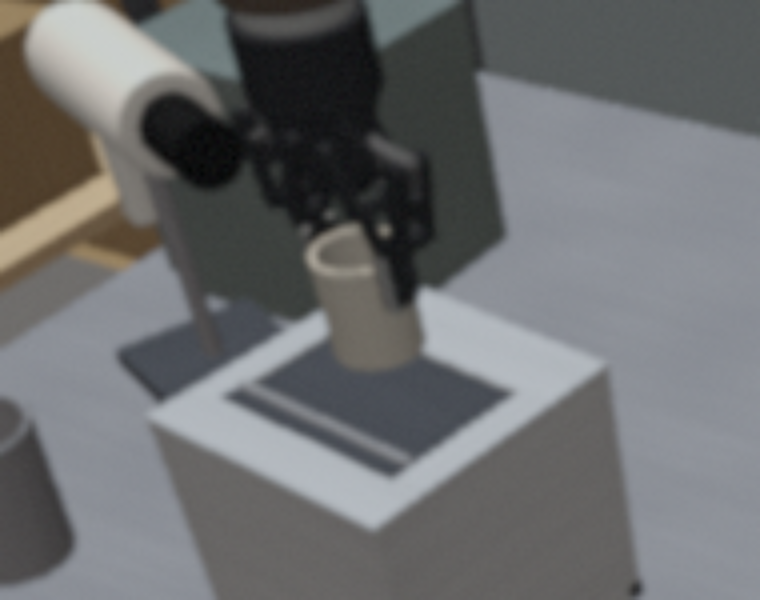

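The jar is held upright above the flap. Its rim is at crop (353,252), which is px (188,123) against (188,122) expected, with the steel strip on the near side. Now I'll push down in small steps.

Call:
play_rows(series=[[0.0025, 0.008, 0, 0, 0.005, 0, 0.03], [0, 0.008, 0, 0, 0, 0, 0.03], [0, 0.008, 0, 0, 0, 0, 0.03], [0, 0.008, 0, 0, 0, 0, 0.03], [0, 0.008, 0, 0, 0, 0, 0.03], [0, 0, 0, 0, 0, 0, 0.03], [0, 0, 0, 0, 0, 0, 0.03]])

```text
clock: 7.65
position: [462.8, -297.7, 209.5]
ee_rot: [0.469, -0.528, 0.53, -0.47]
contact_force: [0.3, 0.8, -0.1]
gripper_width: 53.9
```

```bash
python3 -c "
from h import *
go([462,-297,126],np.pi/2-0.12)"
```

```text
clock 7.65 pos [ 462.8 -297.7  209.5] tool x yaw -1.691 down axis [ 0.003 -0.001 -1.   ] F [ 0.3  0.8 -0.1] w 53.9 j [-0.28  0.27 -0.21  0.   -1.08  1.73]
turn (tool) [-0.003 -0.     0.001] world shift [ -0.8   0.7 -83.5]
shift if translated before turning [-0.7 83.5 -1.1] after turning [-0.6 83.5 -0.8]
```

Call:
play_rows(series=[[-0.0005, 0.008, -0.001, -0.003, 0, 0, 0.03], [0, 0.008, 0, 0, 0, 0, 0.03], [0, 0.008, 0, 0, 0, 0, 0.03], [0, 0.008, 0, 0, 0, 0, 0.03], [0, 0.008, 0, 0, 0, 0, 0.03], [0, 0, 0, 0, 0, 0, 0.03], [0, 0, 0, 0, 0, 0, 0.03]])

```text
clock: 8.35
position: [459.8, -296.9, 164.7]
ee_rot: [-0.47, 0.531, -0.528, 0.468]
contact_force: [-0.8, 0.8, -0.1]
gripper_width: 53.9
```

```bash
python3 -c "
from h import *
go([462,-297,126],np.pi/2-0.12)"
```

```text
clock 8.35 pos [ 459.8 -296.9  164.7] tool x yaw -1.692 down axis [-0.005  0.001 -1.   ] F [-0.8  0.8 -0.1] w 53.9 j [-0.28  0.31 -0.28  0.   -0.98  1.73]
turn (tool) [ 0.005 -0.001 -0.   ] world shift [  2.2  -0.1 -38.7]
shift if translated before turning [-0.1 38.6  2.4] after turning [-0.1 38.7  2.2]
```

Call:
play_rows(series=[[0, 0.008, 0.0022, 0.005, 0, 0, 0.03], [0, 0.008, 0, 0, 0, 0, 0.03], [0, 0.007, 0, 0, 0, 0, 0.03], [0, 0.006, 0, 0, 0, 0, 0.03], [0, 0, 0, 0, 0, 0, 0.03], [0, 0, 0, 0, 0, 0, 0.03]])

```text
clock: 8.95
position: [461.8, -296.9, 132.2]
ee_rot: [-0.469, 0.53, -0.529, 0.469]
contact_force: [-1.1, -0.1, -0.3]
gripper_width: 53.4
```

```bash
python3 -c "
from h import *
go([462,-297,125],np.pi/2-0.12)
g=get_image('scene'); save('in',cv2.resize(g['color'][80:210,120:270],None,fx=4.6,fy=4.6,interpolation=cv2.INTER_CUBIC)[:600])"
```

```text
clock 8.95 pos [ 461.8 -296.9  132.2] tool x yaw -1.692 down axis [-0.001  0.001 -1.   ] F [-1.1 -0.1 -0.3] w 53.4 j [-0.28  0.35 -0.32 -0.   -0.9   1.73]
turn (tool) [ 0.001 -0.001 -0.001] world shift [ 0.2 -0.1 -7.2]
shift if translated before turning [0.  7.2 0.2] after turning [0.  7.2 0.2]
```

View pics/in.png

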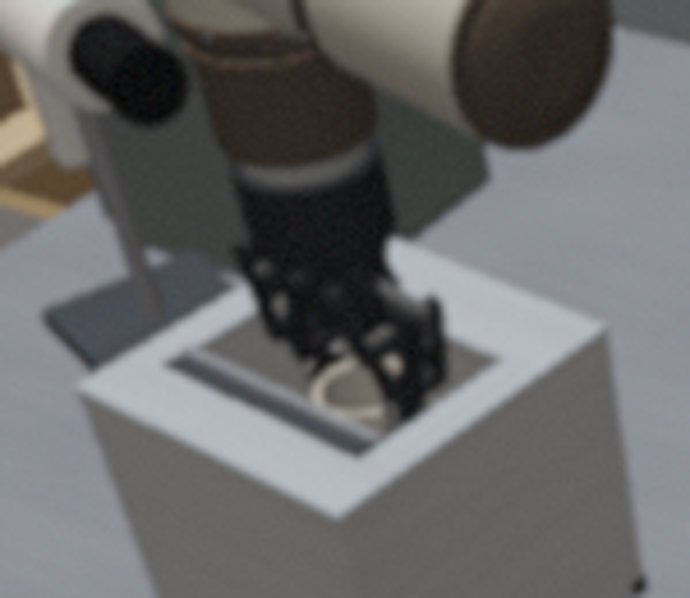

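The jar is in the opening with its rim at crop (355,390), below the lid, and the flap hangs down. I'll go about 7 mm deeper while holding, then open.

Call:
play_rows(series=[[0, 0.004, 0, 0, 0, 0, 0.03], [0, 0.004, 0, 0, 0, 0, 0.03], [0, 0, 0, 0, 0, 0, 0.03], [0, 0, 0, 0, 0, 0, 0.03]])

```text
clock: 9.4
position: [462.0, -297.0, 124.1]
ee_rot: [-0.469, 0.53, -0.529, 0.469]
contact_force: [-1.0, 0.3, -0.1]
gripper_width: 53.4
```

```bash
python3 -c "
from h import *
go([462,-297,125],np.pi/2-0.12)"
```

```text
clock 9.4 pos [ 462.  -297.   124.1] tool x yaw -1.692 down axis [ 0.     0.001 -1.   ] F [-1.   0.3 -0.1] w 53.4 j [-0.28  0.36 -0.33 -0.   -0.88  1.73]
turn (tool) [ 0.    -0.001 -0.001] world shift [ 0.  -0.   0.9]
shift if translated before turning [-0.  -0.9  0. ] after turning [-0.  -0.9  0. ]
```

The jar top is now at about z 157, well under the lid, and there's no abnormal force. Opening.

Call:
play_rows(series=[[0, 0, 0, 0, 0, 0, 0.08], [0, 0, 0, 0, 0, 0, 0.08], [0, 0, 0, 0, 0, 0, 0.08], [0, 0, 0, 0, 0, 0, 0.08], [0, 0, 0, 0, 0, 0, 0.08], [0, 0, 0, 0, 0, 0, 0.08]])

```text
clock: 10.0
position: [462.8, -297.4, 125.7]
ee_rot: [0.468, -0.529, 0.53, -0.469]
contact_force: [-1.5, 0.1, 0.8]
gripper_width: 80.0
```

```bash
python3 -c "
from h import *
go([462,-297,300],np.pi/2-0.12)
g=get_image('scene'); save('rel',cv2.resize(g['color'][80:210,120:270],None,fx=4.6,fy=4.6,interpolation=cv2.INTER_CUBIC)[:600])"
```

```text
clock 10.0 pos [ 462.8 -297.4  125.7] tool x yaw -1.692 down axis [ 0.003 -0.001 -1.   ] F [-1.5  0.1  0.8] w 80.0 j [-0.28  0.36 -0.32 -0.   -0.89  1.73]
turn (tool) [-0.003 -0.001  0.   ] world shift [ -0.8   0.4 174.3]
shift if translated before turning [  -0.2 -174.3   -0.3] after turning [  -0.3 -174.3   -0.8]
```

View pics/rel.png

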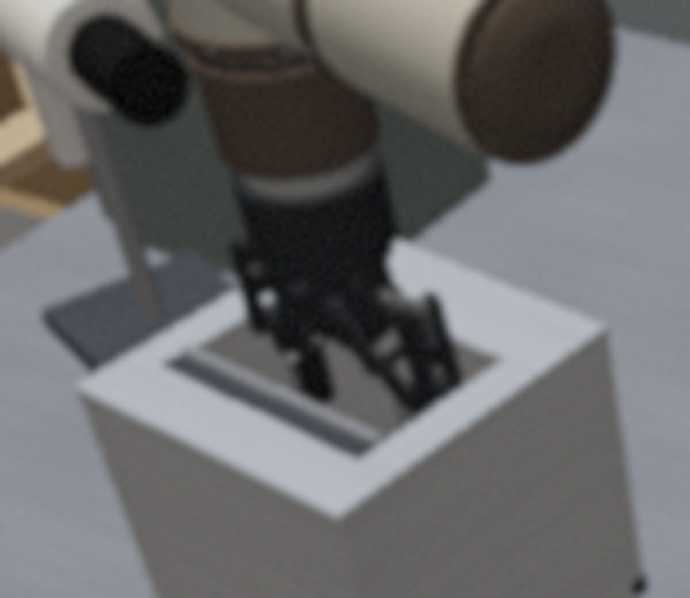

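The jar has dropped out of sight between the open fingers. Drawing straight up.

Call:
play_rows(series=[[0, -0.01, 0, -0.003, 0, 0, 0.08], [0, -0.02, 0, 0, 0, 0, 0.08], [0, -0.02, 0, 0, 0, 0, 0.08], [0, -0.02, 0, 0, 0, 0, 0.08], [0, -0.02, 0, 0, 0, 0, 0.08], [0, -0.025, 0, 0, 0, 0, 0.08], [0, -0.03, 0, 0, 0, 0, 0.08], [0, -0.03, 0, 0, 0, 0, 0.08], [0, 0, 0, 0, 0, 0, 0.08], [0, 0, 0, 0, 0, 0, 0.08]])

```text
clock: 11.05
position: [468.2, -299.3, 317.8]
ee_rot: [0.467, -0.521, 0.536, -0.472]
contact_force: [-0.0, 0.7, -0.2]
gripper_width: 79.7
```

Call:
play_rows(series=[[-0.03, -0.01, 0, 0, 0, 0, 0.08], [-0.04, 0, 0, 0, 0, 0, 0.08], [-0.04, 0, 0, 0, 0, 0, 0.08], [-0.04, 0, 0, 0, 0, 0, 0.08], [-0.04, 0, 0, 0, 0, 0, 0.08], [-0.02, 0, 0, 0, 0, 0, 0.08], [0, 0, 0, 0, 0, 0, 0.08], [0, 0, 0, 0, 0, 0, 0.08]])

```text
clock: 11.85
position: [493.5, -83.9, 322.5]
ee_rot: [0.468, -0.522, 0.536, -0.471]
contact_force: [0.8, -0.9, -0.6]
gripper_width: 80.0
```

```bash
python3 -c "
from h import *
go([462,-297,300],np.pi/2-0.12)
g=get_image('scene')['color']; t=get_image('top')['color']; d=np.zeros((480,790,3),np.uint8)
d[:,:480]=cv2.resize(g[40:290,120:480],(480,333))[:0] if 0 else 0
d[:300,:432]=cv2.resize(g[110:310,130:418],(432,300)); d[:375,435:785]=cv2.resize(t[190:340,420:560],(350,375)); d[300:480,:300]=cv2.resize(t[210:330,165:365],(300,180)); save('end',d)
t0=np.load('top0.npy',allow_pickle=True).item()['color']; print('full jar patch diff',np.abs(t[258:298,205:245].astype(int)-t0[258:298,205:245]).mean(),'flap diff',np.abs(t[225:315,455:540].astype(int)-t0[225:315,455:540]).mean())"
```

```text
clock 11.85 pos [493.5 -83.9 322.5] tool x yaw -1.689 down axis [ 0.017 -0.011 -1.   ] F [ 0.8 -0.9 -0.6] w 80.0 j [ 0.17  0.11 -0.14  0.01 -1.31  1.28]
turn (tool) [-0.018  0.001  0.009] world shift [ -31.5 -213.1  -22.5]
shift if translated before turning [215.1  24.3  -6.4] after turning [215.4  22.5  -5.7]
full jar patch diff 2.3383333333333334 flap diff 8.7919825708061
```

View pics/end.png

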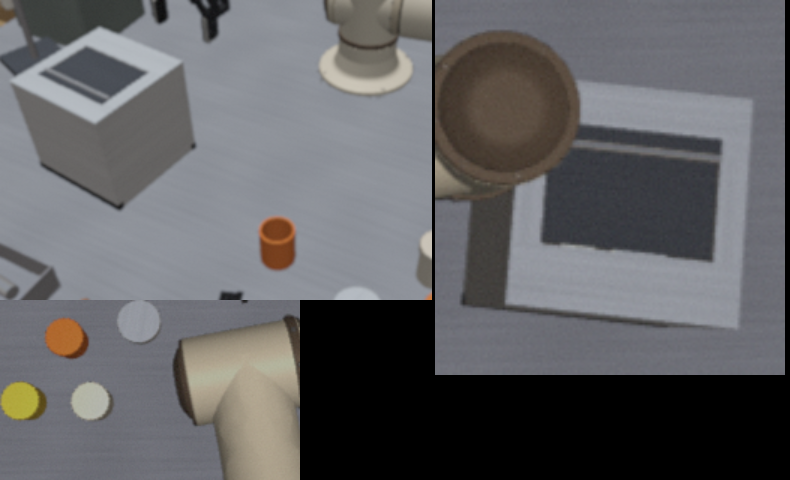

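The flap is level and shut again, the jar is gone inside, and the lidded white jar is unmoved. The gripper is empty and clear of everything, so I'm handing in.

```bash
python3 -c "
from h import *
print(job_done())"
```

```text
the job is handed in; nothing more can be done
None
```

I picked up the open white jar and pushed it down through the bin's flap, holding it until its top was about 33 mm below the top of the lid. Then I opened the fingers, drew straight up and moved clear. The job was handed in at about 12 s of the 35 s allowed.

**Last checks:**
- **Flap:** the final pictures show it level and shut, with the jar out of sight inside the bin.
- **Lidded jar:** it is still where it started; the picture patch around it is nearly unchanged.
- **Force:** the wrist readings I took stayed under about 3 N throughout.
- **Inside the bin:** I could not see the jar's final rest. That it landed follows from the fingers coming up empty and the flap shutting.

**What disagreed:**
- **Drift before the grasp:** the tool drifted about 15 mm sideways on the first descent. I backed up and corrected it, and the jar had not moved.
- **Grip width:** it read 53–54 mm on a 56 mm jar, but the grasp held.
- **Flap picture check:** the flap area differed more from the start picture than expected (8.8), probably because the wrist covered one corner of it in the top view.

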